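Fold back the bifold door of the tall supply cupboard

ROBOT

A 6-joint arm with a two-finger parallel gripper is mounted at the origin on the work surface. World frame = base frame: x ahead of the robot, y to its left, z up, the work surface at z = 0. Lengths are in m, angles in rad, forces in N, time in s.
With the tool pointing down it reaches from about 0.375 to 0.9 m from the base axis. Payload 3.1 kg.
Tool frame: the origin (TCP) lies at the centre of the arm's flange, where the gripper is bolted on; the fingertips stand 182 mm ahead of it and the grasp point (between the pads) lies 164 mm ahead of it; z points along the fingers, x is the direction in which the jaws open and shut, and the axes are right-handed (so a half turn about z gives the same grasp; the last joint's range is limited). The gripper opens to 87 mm and grips with 3 to 60 N. Pads are 19 mm wide; open, the fingers measure 117 mm over their backs; the gripper's body (75 mm by 190 mm) begins 51 mm behind the grasp point.
Start: joints at [1.014, 0.527, 1.433, -0, 1.181, -0.178], TCP at [0.231, 0.581, 0.405] pointing down, gripper open.
Joint ranges: [-3.08, 3.08], [-0.75, 2.2], [0.22, 2.44], [-1.43, 4.57], [0, 2.65], [-2.85, 2.85]. Speed limits (rad/s): [2.79, 2.79, 3.14, 3.14, 3.14, 3.14].

INTERFACE

Orientations are given as a unit quaternion [x, y, z, w].
In Python, from rig import status, eyes, robot gives the robot as it stands. The module is installed in compiled form; this text tells all that it offers.
- The arm moves only by the tool step_arm, never from a script. Its argument "steps" is a list of rows, each a list of 7 numbers: the closure, from -1 (fully open) to 1 (shut), so that 0 is half open, then the shift along the tool's x, y, z each as a share of 0.025 m, from -1 to 1, then the turn, a rotation vector about the tool's x, y, z each as a share of 8 degrees, from -1 to 1. In form: [[jaw, dx, dy, dz, rx, ry, rz], ...]. A call has exactly 10 rows; each row shifts and turns the commanded pose from where the row before left it, along the tool's axes as they then stand; what a row does not reach is not made up. A row lasts 1/10 s, in which the tool goes at most 50 mm and 8.59 degrees, less where a joint would pass 70% of its speed; a pose out of reach is approached as far as the arm can. A call with a number of a shift or a turn outside -1 to 1 is refused whole. A call with a gripper value outside its range is refused whole. The fingers move at their own pace and stop on an object; "squeeze" is the grip in N (left out, the last holds). Time passes only in rows, so rows that do not move let the fingers close, or fill a call up. It gives the time, the measured TCP pose, the force and the opening at its end, in the units of the state.
- status.get_obs(): the state, without advancing time (a new reading comes with each control period).
- eyes.camera(name): name is "scene" or "top" or "wrist"; returns (picture, depth): 400x640x3 uint8, red, green, blue; 400x640 float32, m along the optical axis (not along the pixel's ray), 0 where there is no reading.
- eyes.camera_info(name): a dict with "K" (3x3 intrinsics, pixels), "R" (3x3) and "t" (3): a world point X has camera coordinates R X + t. Camera axes: x right, y down, z forward; pixel columns grow to the right and rows downward; lengths in m; the calibration is good to about 2 mm. A picture is of the moment at which its call begins: read the wrist's pose just before it. camera_info takes no time and is no camera call; for the wrist camera it gives the pose at the moment of the call.
- robot.hand_in(): hands the job in, once; it reports no verdict.
The state is a dict: "time": time; "q": joint angles; "joint_velocities": joint speeds; "joint_torque": joint torques, N m; "position": TCP position; "tool_rot": TCP orientation; "ft_force": force on the tool from outside, world axes, zero at the start; "moment": the same for the moment, N m; "grip_width": finger opening in m.
Only numpy, scipy, OpenCV 4.12 (cv2) and the standard library are available. Lean on these libraries where they do the work, as an engineer would, in place of code of your own. Each camera call takes 0.05 s, during which the arm holds its last target.

TASK

Two small cupboards with white two-panel bifold doors stand on the leather-working bench, both doors half open. Fold the door of the taller cupboard fully back: push its fold hinge sideways along the track, towards the side post the door hangs on, until the two panels lie together there, and let go. Leave the lower cupboard's door as it is and do not knock over or push away the white dye bottle.

Things in the scene. Friction and masses are not known exactly. Their poses are not given: they have to be found in the camera images.
- tall_door (a joint): Fold angle A of the taller cupboard's bifold door, rad: 0 shut flat, 1.5 stop, panels together, square to the front. Stays where left (friction 0.15 N m). Fixed cupboard 280 wide x 180 x 300 mm high, front roughly to the robot; door hangs on the left post seen from the robot. Panels 120 mm pin to pin, 12 mm thick, pins in the inner faces; fold 120 sin A out. Pushed in, it shuts.
- tall_fold (a point): On its fold pin (steel barrel, 13 mm across) level with the panel tops, 284 mm up; barrel 12 and cupboard top 16 mm higher. Axes of the hanging panel: z up, +y to its post pin (120 mm), -x outward. At A = 0 these are the cupboard's axes; at A they are turned A clockwise from above. The leading panel mirrors it back to the track, its outer edge at the fold 10 mm along it and 12 mm out.
- low_fold (a point): The same point on the fold pin of the lower cupboard's door (leave alone), 184 mm above the bench. That cupboard is 280 mm wide, 180 mm deep and 200 mm high, fixed to the bench beside the taller one; its door is a mirror image and hangs on the right post seen from the robot.
- dye_bottle: White round dye bottle with a black cap, 54 mm across, 120 mm high, standing loose on the bench in front of the taller cupboard, clear of the door's swing; origin at the centre of its underside, z up.
Mind the look-alikes: they are no part of the job. Of the things that look like the dye_bottle, the larger one is meant.

How it is judged:
By the outcome, as a careful person would: the job done as asked, in the order asked, and still so for the second after the job is handed in, with the robot touching nothing.
It also fails if it takes over 38 s, if anything falls off the work surface, if the arm or the gripper's body presses on something with over 40 N, if the wrist force passes 120 N, or if a joint passes its speed limit or range.

## Working session

There is one attempt and no reset: what is moved stays moved. The work goes in short steps, Python scripts to look and compute and a tool call to move; the robot and the scene stay as the last step left them, time stands still between calls to the robot, and variables do not carry over. Pictures are saved under pics/ and viewed, and the job is handed in when it is done.

Besides the shell and the picture viewer there is one more tool, called after "Call:" by a JSON object that holds its "api" and its "payload". step_arm: Moves the arm, as the interface text tells. Its arguments: {"type":"object","properties":{"steps":{"type":"array"},"squeeze":{"type":"number"}},"required":["steps"]}

```bash
mkdir -p pics; cat > h.py <<'E'
import numpy as np,cv2
from rig import status,eyes,robot
def snap(n,tag):
    inf=eyes.camera_info(n)
    p,d=eyes.camera(n); cv2.imwrite(f'pics/{tag}.png',p[:,:,::-1]); np.savez(f'{tag}.npz',p=p,d=d,K=inf['K'],R=inf['R'],t=inf['t'])
def world(tag):
    z=np.load(tag+'.npz'); K,R,t,d=z['K'],z['R'],z['t'],z['d']
    v,u=np.mgrid[:400,:640]; c=np.stack([(u-K[0,2])/K[0,0]*d,(v-K[1,2])/K[1,1]*d,d],-1)
    w=(c-t)@R; w[d<=0]=np.nan
    return w
E
python3 - <<'E'
from h import *
o=status.get_obs(); print({k:np.round(v,3) for k,v in o.items()})
for n in('scene','top'):
    snap(n,n+'0'); z=np.load(n+'0.npz'); print(n,-z['R'].T@z['t'],z['R'][2])
E
```

```text
{'time': np.float64(0.0), 'q': array([ 1.014,  0.528,  1.434, -0.   ,  1.181, -0.179]), 'joint_velocities': array([-0.001,  0.   ,  0.002,  0.002, -0.   ,  0.   ]), 'joint_torque': array([ -0.   , -44.005, -17.659,   0.063,   0.058,  -0.   ]), 'position': array([0.231, 0.58 , 0.404]), 'tool_rot': array([ 0.828,  0.561, -0.001,  0.   ]), 'ft_force': array([ 0.752, -0.364, -0.208]), 'moment': array([0.022, 0.022, 0.033]), 'grip_width': np.float64(0.087)}
scene [1.02205188 0.36704084 1.06391057] [-0.47911987 -0.32588118 -0.81501264]
top [0.33628844 0.04437569 1.27066925] [ 0.13937658  0.00221436 -0.99023697]
```

View pics/scene0.png

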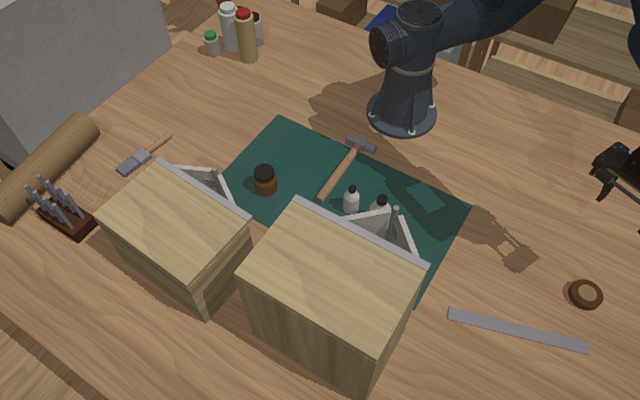

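View pics/top0.png

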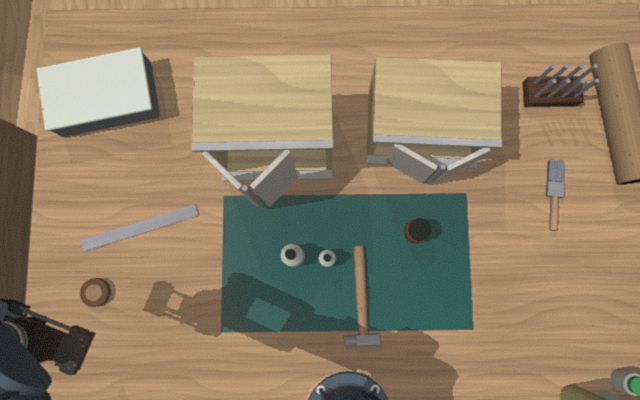

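Top view: the tall cupboard is on the left, with its fold barrel near (247,190). The larger white bottle is at (292,254), and the smaller look-alike is at (327,258). The lower cupboard's fold is near (437,172).

```bash
python3 - <<'E'
from h import *
w=world('top0'); p=cv2.imread('pics/top0.png')
c=cv2.resize(p[120:280,180:360],None,fx=4,fy=3.7,interpolation=cv2.INTER_CUBIC); cv2.imwrite('pics/topc.png',c)
f=lambda u,v:print((u,v),np.round(w[v,u],3))
for u,v in[(195,60),(329,60),(195,143),(330,143),(262,100),(247,188),(247,190),(247,192),(246,190),(250,186),(240,183),(225,168),(208,154),(255,190),(270,172),(290,155),(292,254),(327,258),(437,172)]:f(u,v)
m=(w[...,2]>.27)&(w[...,2]<.31)
for v in range(140,206,3): 
  s=np.where(m[v,180:340])[0]; 
  if len(s):print(v,s.min()+180,s.max()+180, len(s), np.round(w[v,s.min()+180],3),np.round(w[v,s.max()+180],3))
E
```

```text
(195, 60) [0.77 0.31 0.3 ]
(329, 60) [0.767 0.038 0.301]
(195, 143) [0.597 0.305 0.301]
(330, 143) [0.593 0.038 0.302]
(262, 100) [0.683 0.173 0.302]
(247, 188) [0.505 0.202 0.298]
(247, 190) [0.503 0.203 0.292]
(247, 192) [0.501 0.205 0.28 ]
(246, 190) [0.502 0.204 0.296]
(250, 186) [0.562 0.242 0.003]
(240, 183) [0.518 0.218 0.283]
(225, 168) [0.6   0.298 0.047]
(208, 154) [0.578 0.283 0.284]
(255, 190) [0.507 0.191 0.265]
(270, 172) [0.54  0.158 0.284]
(290, 155) [0.579 0.12  0.265]
(292, 254) [0.383 0.126 0.12 ]
(327, 258) [0.374 0.047 0.092]
(437, 172) [ 0.562 -0.204  0.155]
140 192 332 141 [0.604 0.313 0.296] [0.599 0.034 0.302]
143 192 332 141 [0.597 0.312 0.3  ] [0.593 0.034 0.301]
146 192 332 140 [0.591 0.312 0.299] [0.588 0.034 0.299]
149 192 311 120 [0.584 0.311 0.302] [0.585 0.076 0.29 ]
152 203 290 14 [0.583 0.294 0.283] [0.581 0.119 0.283]
155 203 289 17 [0.576 0.294 0.283] [0.577 0.121 0.271]
158 206 285 18 [0.57  0.287 0.285] [0.569 0.129 0.279]
161 209 282 18 [0.564 0.281 0.283] [0.564 0.135 0.277]
164 212 280 19 [0.558 0.275 0.283] [0.559 0.14  0.271]
167 215 277 19 [0.551 0.269 0.283] [0.553 0.146 0.271]
170 218 274 19 [0.545 0.263 0.283] [0.546 0.152 0.274]
173 222 271 18 [0.539 0.254 0.284] [0.54  0.158 0.273]
176 225 268 18 [0.533 0.248 0.285] [0.534 0.164 0.273]
179 228 265 18 [0.527 0.243 0.282] [0.528 0.17  0.272]
182 231 262 18 [0.52  0.236 0.284] [0.522 0.176 0.271]
185 234 259 23 [0.514 0.23  0.283] [0.516 0.182 0.272]
188 237 255 15 [0.508 0.224 0.284] [0.509 0.189 0.279]
191 244 249 6 [0.501 0.209 0.288] [0.504 0.202 0.273]
```

View pics/topc.png

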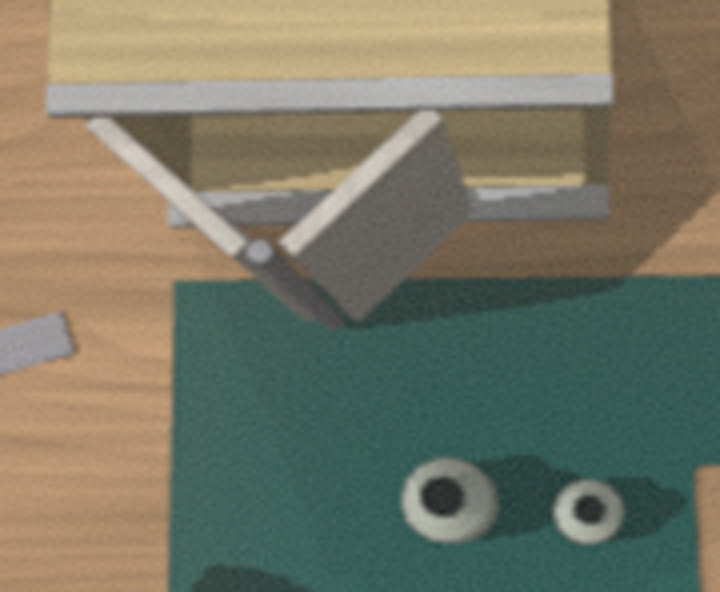

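Call:
{"api": "step_arm", "payload": {"steps": [[1, 0, 0, -1, 0, 0, -0.91], [1, 0, 0, -1, 0, 0, -0.91], [1, 0, 0, -1, 0, 0, -0.91], [1, 0, 0, -1, 0, 0, 0], [1, -0.9, 0.5, -0.3, 0, 0, 0], [1, -0.9, 0.5, 0, 0, 0, 0], [1, -0.9, 0.5, 0, 0, 0, 0], [1, -0.9, 0.5, 0, 0, 0, 0], [1, -0.9, 0.5, 0, 0, 0, 0], [1, -0.9, 0.5, 0, 0, 0, 0]], "squeeze": 20}}

```text
time: 1.1
position: [0.3067, 0.4448, 0.5118]
tool_rot: [0.706, 0.708, -0.0, 0.0]
ft_force: [0.6, 0.7, -0.0]
grip_width: 0.0148
```

Call:
{"api": "step_arm", "payload": {"steps": [[1, -1, 0.4, 0, 0, 0, 0], [1, -1, 0.4, 0, 0, 0, 0], [1, -1, 0.4, 0, 0, 0, 0], [1, -1, 0.4, 0, 0, 0, 0], [1, -1, 0.4, 0, 0, 0, 0], [1, -1, 0.4, 0, 0, 0, 0], [1, -1, 0.4, 0, 0, 0, 0], [1, -1, 0.4, 0, 0, 0, 0], [1, -1, 0.4, 0, 0, 0, 0], [1, -1, 0.4, 0, 0, 0, 0]]}}

```text
time: 2.1
position: [0.407, 0.195, 0.512]
tool_rot: [0.706, 0.708, -0.0, -0.0]
ft_force: [-0.8, -0.4, 0.3]
grip_width: 0.0007
```

Call:
{"api": "step_arm", "payload": {"steps": [[1, -1, 0.4, 0, 0, 0, 0], [1, -1, 0.5, 0, 0, 0, 0], [1, -1, 0.8, 0, 0, 0, 0], [1, 0, 1, 0, 0, 0, 0], [1, 0, 1, 0, 0, 0, 0], [1, 0, 0.5, 0, 0, 0, 0], [1, 0, 0, 0, 0, 0, 0], [1, 0, 0, 0, 0, 0, 0], [1, 0, 0, 0, 0, 0, 0], [1, 0, 0, 0, 0, 0, 0]]}}

```text
time: 3.1
position: [0.5112, 0.1217, 0.5124]
tool_rot: [0.706, 0.708, -0.0, -0.0]
ft_force: [0.4, 1.0, 0.1]
grip_width: 0.0004
```

```bash
python3 - <<'E'
from h import *
print(status.get_obs()['position']); snap('top','top1'); snap('scene','scene1'); snap('wrist','wrist1')
E
```

```text
[0.51119022 0.12166722 0.51239679]
```

View pics/wrist1.png

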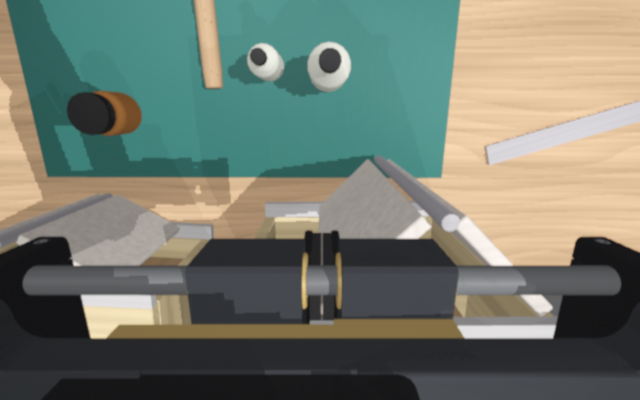

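View pics/scene1.png

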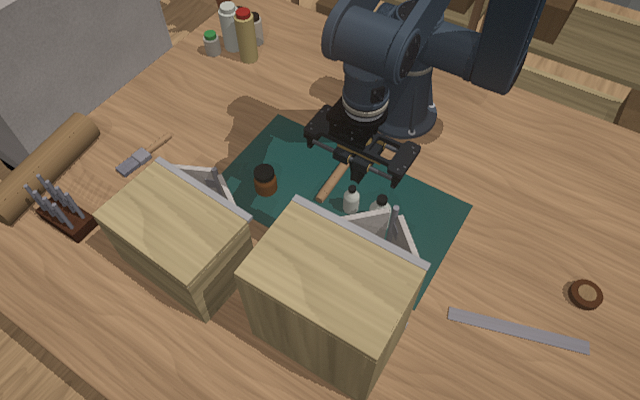

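The wrist view shows the fingers shut at (320,285). The tall door's barrel is at (450,222) and the bottles are well clear at the top. I'll measure the actual finger extent from depth before going down.

```bash
python3 - <<'E'
from h import *
w=world('wrist1')
for u,v in[(195,260),(195,300),(250,250),(250,300),(303,235),(303,280),(322,280),(340,280),(340,235),(455,260),(455,300),(322,320),(330,300),(312,245),(450,222),(420,230),(390,218),(368,165)]: print((u,v),np.round(w[v,u],3))
z=np.load('scene1.npz');p=cv2.imread('pics/scene1.png')
for X in[(.511,.122,.33),(.511,.122,.40),(.511,.122,.512)]:
  c=z['R']@np.array(X)+z['t'];c=z['K']@c;print(c[:2]/c[2])
t=world('top1'); m=(t[...,2]>.31)&(t[...,0]>.45)&(t[...,0]<.6)&(t[...,1]<.4)&(t[...,1]>-.1)
print(np.nanmin(t[m],0) if m.any() else 0, np.nanmax(t[m],0))
cv2.imwrite('pics/sc1.png',cv2.resize(p[80:280,260:460],None,fx=3,fy=3))
E
```

```text
(195, 260) [0.473 0.09  0.421]
(195, 300) [0.482 0.091 0.425]
(250, 250) [0.473 0.103 0.415]
(250, 300) [0.482 0.105 0.425]
(303, 235) [0.631 0.094 0.016]
(303, 280) [0.478 0.118 0.422]
(322, 280) [0.48  0.122 0.418]
(340, 280) [0.478 0.127 0.421]
(340, 235) [0.558 0.142 0.196]
(455, 260) [0.626 0.299 0.114]
(455, 300) [0.481 0.155 0.426]
(322, 320) [0.584 0.123 0.294]
(330, 300) [0.511 0.126 0.38 ]
(312, 245) [0.501 0.118 0.348]
(450, 222) [0.507 0.206 0.298]
(420, 230) [0.517 0.192 0.285]
(390, 218) [0.52  0.178 0.251]
(368, 165) [0.51  0.188 0.054]
[356.6121848  177.20232728]
[359.02617307 152.93827855]
[363.62825553 106.68074115]
[0.45002328 0.02745489 0.40078308] [0.55015513 0.19270808 0.69360883]
```

View pics/sc1.png

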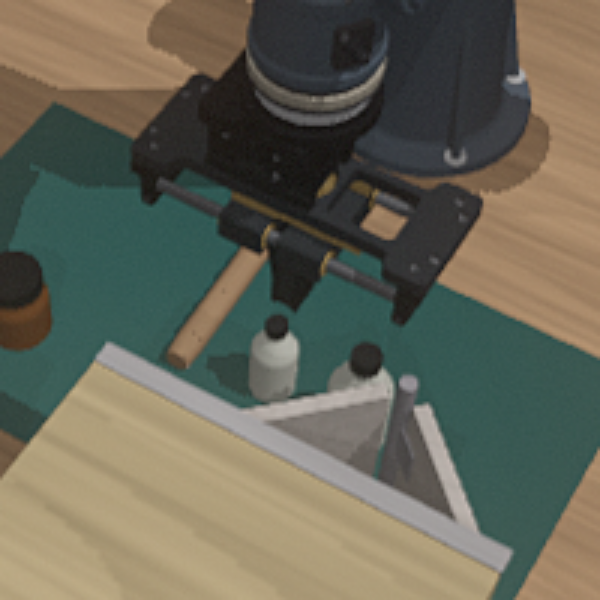

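View pics/top1.png

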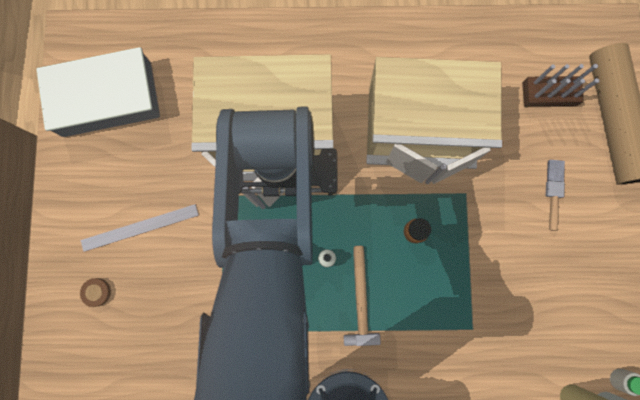

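Call:
{"api": "step_arm", "payload": {"steps": [[1, 0, 0.4, 0.8, 0, 0, 0], [1, 0, 0, 0.8, 0, 0, 0], [1, 0, 0, 0.8, 0, 0, 0], [1, 0, 0, 0.7, 0, 0, 0], [1, 0, 0, 0, 0, 0, 0], [1, 0.3, 0, 0, 0, 0, 0], [1, 0.3, 0, 0, 0, 0, 0], [1, 0.3, 0, 0, 0, 0, 0], [1, 0.3, 0, 0, 0, 0, 0], [1, 0.3, 0, 0, 0, 0, 0]]}}

```text
time: 4.25
position: [0.5216, 0.1593, 0.4352]
tool_rot: [0.706, 0.708, -0.001, 0.0]
ft_force: [-5.3, -2.6, 4.4]
grip_width: 0.0006
```

Call:
{"api": "step_arm", "payload": {"steps": [[1, 0.3, 0, 0, 0, 0, 0], [1, 0.3, 0, 0, 0, 0, 0], [1, 0.3, 0, 0, 0, 0, 0], [1, 0.3, 0, 0, 0, 0, 0], [1, 0.3, 0, 0, 0, 0, 0], [1, 0.3, 0, 0, 0, 0, 0], [1, 0, 0, 0, 0, 0, 0], [1, 0, 0, 0, 0, 0, 0], [1, 0, 0, 0, 0, 0, 0], [1, 0, 0, 0, 0, 0, 0]]}}

```text
time: 5.25
position: [0.5224, 0.2037, 0.4349]
tool_rot: [0.706, 0.708, 0.0, 0.0]
ft_force: [0.5, -0.3, -0.3]
grip_width: 0.0004
```

```bash
python3 - <<'E'
from h import *
print(status.get_obs()['position']); snap('wrist','wrist2'); snap('scene','scene2')
p=cv2.imread('pics/scene2.png');cv2.imwrite('pics/sc2.png',cv2.resize(p[80:280,260:460],None,fx=3,fy=3))
E
```

```text
[0.52237133 0.20373674 0.43494981]
```

View pics/sc2.png

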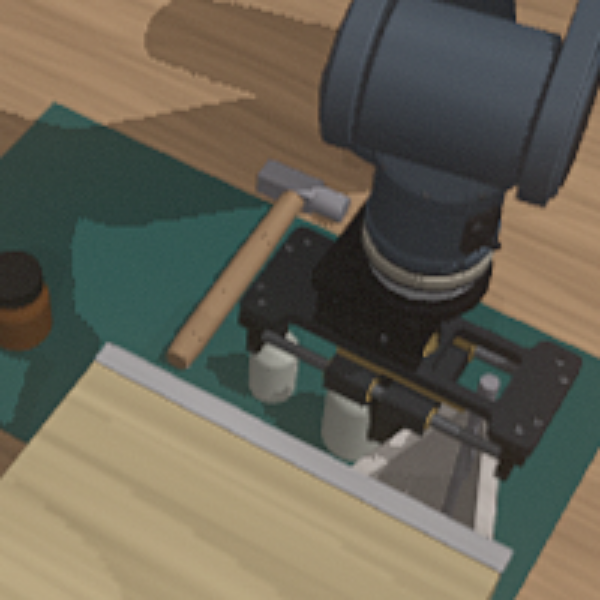

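View pics/wrist2.png

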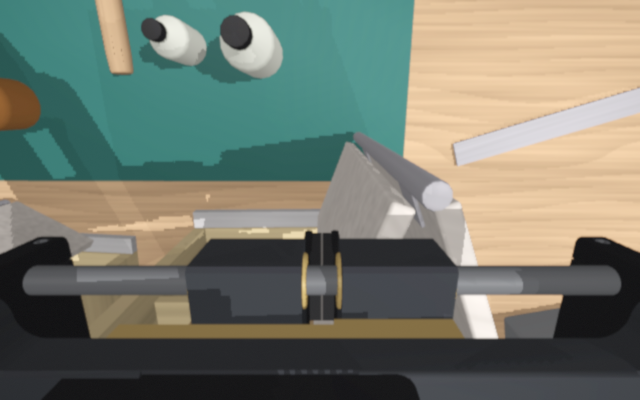

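The door is folding: the barrel has moved to (437,195) in the wrist view and both bottles are untouched. Continuing more slowly.

Call:
{"api": "step_arm", "payload": {"steps": [[1, 0.2, 0, 0, 0, 0, 0], [1, 0.2, 0, 0, 0, 0, 0], [1, 0.2, 0, 0, 0, 0, 0], [1, 0.2, 0, 0, 0, 0, 0], [1, 0.2, 0, 0, 0, 0, 0], [1, 0.2, 0, 0, 0, 0, 0], [1, 0.2, 0, 0, 0, 0, 0], [1, 0.15, 0, 0, 0, 0, 0], [1, 0.1, 0, 0, 0, 0, 0], [1, 0, 0, 0, 0, 0, 0]]}}

```text
time: 6.35
position: [0.522, 0.2456, 0.4348]
tool_rot: [0.706, 0.708, 0.001, 0.0]
ft_force: [1.0, 0.1, -0.9]
grip_width: 0.0004
```

```bash
python3 - <<'E'
from h import *
o=status.get_obs();print(o['position'],o['ft_force']); snap('wrist','wrist3')
w=world('wrist3'); m=(w[...,2]>.278)&(w[...,2]<.290)&(w[...,0]<.585)&(w[...,1]>.15)&(w[...,1]<.33)
m2=(w[...,2]>.291)&(w[...,2]<.305)&(w[...,0]<.56)&(w[...,1]>.15)&(w[...,1]<.33)
print('barrel',m2.sum(),np.nanmedian(w[m2],0))
P=w[m]
for x in np.arange(.46,.59,.01):
  s=P[abs(P[:,0]-x)<.005]
  if len(s)>3: print(round(x,3),len(s),np.round(np.percentile(s[:,1],[2,50,98]),3))
E
```

```text
[0.52201938 0.24558491 0.4348042 ] [ 0.99650802  0.12847541 -0.92988649]
barrel 1500 [0.47551694 0.27280153 0.29756097]
0.47 194 [0.271 0.272 0.279]
0.48 556 [0.264 0.274 0.289]
0.49 1296 [0.263 0.279 0.291]
0.5 870 [0.262 0.277 0.292]
0.51 326 [0.24  0.247 0.253]
0.52 10 [0.246 0.247 0.247]
0.53 6 [0.246 0.247 0.247]
```

View pics/wrist3.png

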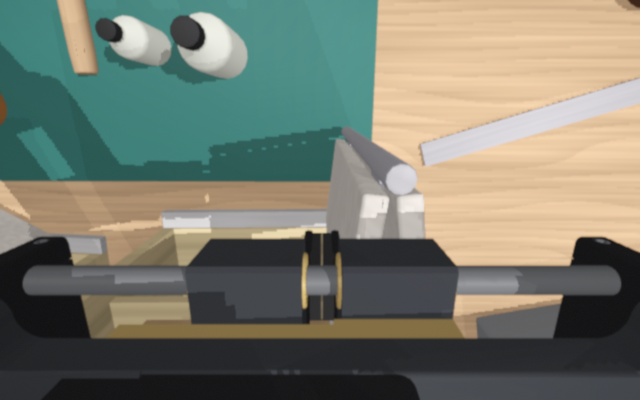

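The panels are nearly together, with a small wedge still left between (375,200) and (410,200). I'll press gently until the stop is felt.

Call:
{"api": "step_arm", "payload": {"steps": [[1, 0.1, 0, 0, 0, 0, 0], [1, 0.1, 0, 0, 0, 0, 0], [1, 0.08, 0, 0, 0, 0, 0], [1, 0.04, 0, 0, 0, 0, 0], [1, 0.04, 0, 0, 0, 0, 0], [1, 0, 0, 0, 0, 0, 0], [1, 0, 0, 0, 0, 0, 0], [1, 0, 0, 0, 0, 0, 0], [1, 0, 0, 0, 0, 0, 0], [1, 0, 0, 0, 0, 0, 0]]}}

```text
time: 7.4
position: [0.5218, 0.2542, 0.4347]
tool_rot: [0.706, 0.708, -0.0, -0.0]
ft_force: [0.1, 0.2, -0.3]
grip_width: 0.0002
```

Call:
{"api": "step_arm", "payload": {"steps": [[1, 0.06, 0, 0, 0, 0, 0], [1, 0.06, 0, 0, 0, 0, 0], [1, 0.06, 0, 0, 0, 0, 0], [1, 0, 0, 0, 0, 0, 0], [1, 0, 0, 0, 0, 0, 0], [1, 0, 0, 0, 0, 0, 0], [1, 0, 0, 0, 0, 0, 0], [1, 0, 0, 0, 0, 0, 0], [1, 0, 0, 0, 0, 0, 0], [1, 0, 0, 0, 0, 0, 0]]}}

```text
time: 8.4
position: [0.522, 0.2569, 0.4347]
tool_rot: [0.706, 0.708, -0.002, 0.002]
ft_force: [-0.7, -8.4, 1.5]
grip_width: 0.0005
```

```bash
python3 - <<'E'
from h import *
o=status.get_obs();print(o['position'],o['ft_force']); snap('wrist','wrist4')
w=world('wrist4')
m2=(w[...,2]>.291)&(w[...,2]<.305)&(w[...,0]<.56)&(w[...,1]>.15)&(w[...,1]<.33)
print('barrel',m2.sum(),np.nanmedian(w[m2],0))
E
```

```text
[0.52195187 0.25690128 0.43470332] [-0.70230137 -8.36147416  1.48210274]
barrel 1512 [0.47504418 0.2790853  0.29758757]
```

View pics/wrist4.png

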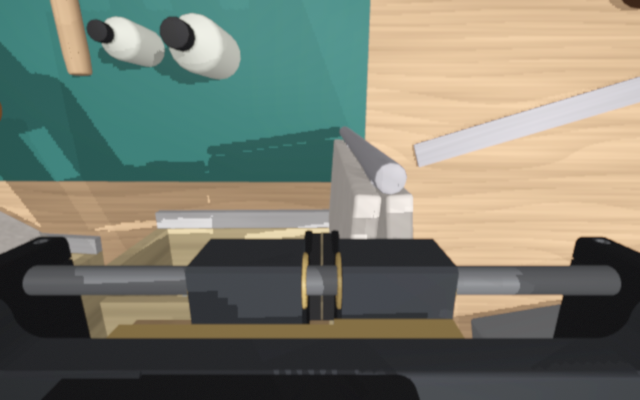

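The panels are parallel and a steady reaction of 8 N shows the stop. I'll give one slight further push to confirm, then back off and lift.

Call:
{"api": "step_arm", "payload": {"steps": [[1, 0.04, 0, 0, 0, 0, 0], [1, 0.04, 0, 0, 0, 0, 0], [1, 0, 0, 0, 0, 0, 0], [1, 0, 0, 0, 0, 0, 0], [1, 0, 0, 0, 0, 0, 0], [1, 0, 0, 0, 0, 0, 0], [1, 0, 0, 0, 0, 0, 0], [1, 0, 0, 0, 0, 0, 0], [1, 0, 0, 0, 0, 0, 0], [1, 0, 0, 0, 0, 0, 0]]}}

```text
time: 9.45
position: [0.522, 0.2577, 0.4347]
tool_rot: [0.706, 0.708, -0.004, 0.003]
ft_force: [-0.5, -13.0, 3.5]
grip_width: 0.0002
```

Call:
{"api": "step_arm", "payload": {"steps": [[1, -0.1, 0, 0, 0, 0, 0], [1, -0.3, 0, 0, 0, 0, 0], [1, -0.5, 0, 0, 0, 0, 0], [1, -0.5, 0, 0, 0, 0, 0], [1, -0.5, 0, 0, 0, 0, 0], [1, 0, 0, -0.8, 0, 0, 0], [1, 0, 0, -1, 0, 0, 0], [1, 0, 0, -1, 0, 0, 0], [1, 0, 0, -1, 0, 0, 0], [1, 0, 0, -0.5, 0, 0, 0]]}}

```text
time: 10.45
position: [0.5222, 0.2125, 0.5447]
tool_rot: [0.706, 0.708, 0.002, 0.001]
ft_force: [0.1, -0.8, -0.8]
grip_width: 0.0005
```

Call:
{"api": "step_arm", "payload": {"steps": [[1, 0, -0.5, 0, 0, 0, 0], [1, 0.5, -0.8, 0, 0, 0, 0], [1, 1, -0.8, 0, 0, 0, 0], [1, 1, -0.8, 0, 0, 0, 0], [1, 1, -0.5, 0, 0, 0, 0], [1, 1, -0.5, 0, 0, 0, 0], [1, 1, -0.3, 0, 0, 0, 0], [1, 1, 0, 0, 0, 0, 0], [1, 1, 0, 0, 0, 0, 0], [1, 1, 0, 0, 0, 0, 0]]}}

```text
time: 11.45
position: [0.4153, 0.4258, 0.5403]
tool_rot: [0.706, 0.708, -0.002, -0.0]
ft_force: [0.2, 0.2, 0.5]
grip_width: 0.0002
```

Call:
{"api": "step_arm", "payload": {"steps": [[1, 1, 0, 0, 0, 0, 0], [1, 1, 0, 0, 0, 0, 0], [1, 1, 0, 0, 0, 0, 0], [1, 1, 0, 0, 0, 0, 0], [1, 1, 0, 0, 0, 0, 0], [1, 0, 0, 0, 0, 0, 0], [1, 0, 0, 0, 0, 0, 0], [1, 0, 0, 0, 0, 0, 0], [1, 0, 0, 0, 0, 0, 0], [1, 0, 0, 0, 0, 0, 0]]}}

```text
time: 12.45
position: [0.4163, 0.5495, 0.5425]
tool_rot: [0.707, 0.708, -0.0, 0.0]
ft_force: [0.1, 0.1, -0.8]
grip_width: 0.0006
```

```bash
python3 - <<'E'
from h import *
o=status.get_obs();print(o['position'],o['ft_force']); snap('top','top5')
a=world('top0');w=world('top5')
m=(w[...,2]>.278)&(w[...,2]<.290)&(w[...,0]<.585)&(w[...,0]>.45)&(w[...,1]>.1)&(w[...,1]<.34)
P=w[m]
for x in np.arange(.46,.59,.01):
  s=P[abs(P[:,0]-x)<.005]
  if len(s)>3: print(round(x,3),len(s),np.round(np.percentile(s[:,1],[2,50,98]),3))
b=(w[...,2]>.291)&(w[...,0]<.52)&(w[...,1]<.34)&(w[...,1]>.1)&(w[...,2]<.31);print('barrel',np.nanmedian(w[b],0))
for q in(a,w):
  for lo,hi,z0,z1 in((.09,.17,.114,.13),):
    m=(q[...,1]>lo)&(q[...,1]<hi)&(q[...,0]<.43)&(q[...,0]>.33)&(q[...,2]>z0)&(q[...,2]<z1); print('bottle',m.sum(),np.nanmean(q[m],0))
  m=(q[...,2]>.178)&(q[...,2]<.2)&(q[...,0]<.575)&(q[...,0]>.48)&(q[...,1]<-.02)&(q[...,1]>-.35);print('low',m.sum(),np.nanmean(q[m],0))
E
```

```text
[0.41628991 0.54954502 0.54251516] [ 0.06908411  0.06839388 -0.80668834]
0.47 10 [0.276 0.278 0.284]
0.48 31 [0.271 0.285 0.294]
0.49 69 [0.27  0.281 0.295]
0.5 60 [0.269 0.28  0.295]
0.51 67 [0.269 0.28  0.298]
0.52 63 [0.268 0.287 0.298]
0.53 61 [0.268 0.287 0.298]
0.54 60 [0.266 0.277 0.299]
0.55 63 [0.266 0.289 0.301]
0.56 62 [0.266 0.284 0.301]
0.57 60 [0.265 0.283 0.301]
0.58 63 [0.179 0.275 0.303]
barrel [0.47096684 0.28198012 0.29586509]
bottle 96 [0.38294434 0.1306449  0.12066518]
low 145 [ 0.56841239 -0.21005743  0.18662696]
bottle 97 [0.38302429 0.13054341 0.12043638]
low 149 [ 0.56845337 -0.21019967  0.18624542]
```

View pics/top5.png

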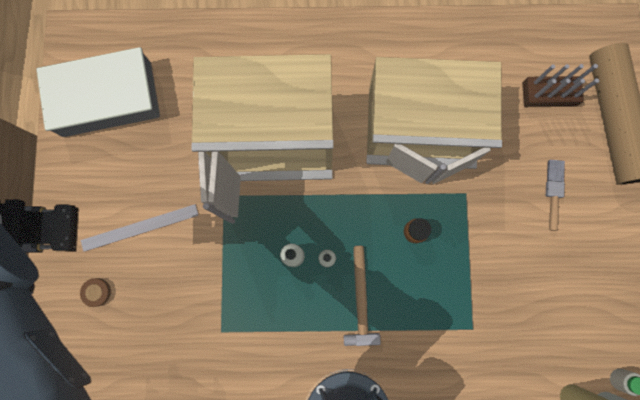

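In the top view the panels lie together at (205–235, 150–220), square to the front. The bottle and the low door are unchanged, and the arm is clear.

```bash
python3 -c "
from rig import robot
print(robot.hand_in())"
```

```text
the job is handed in; nothing more can be done
None
```

The taller cupboard's door is folded fully back, and I handed the job in at about 12.5 s. I pushed the leading panel's outer face sideways with the shut fingers until the stop gave a steady reaction of 8 to 13 N. Then I backed off, lifted and moved the arm clear.

- **Tall door:** the fold barrel ended at about (0.471, 0.282). The outer faces of the panels slope about 0.08, where the 1.5 rad stop would give 0.07, so the door stayed at its stop after release.
- **Dye bottle and lower door:** both measured the same before and after, to within 0.5 mm.
- **Robot:** it was touching nothing at hand-in.

No check failed or disagreed. The highest wrist force I saw was about 13 N, read only at the end of each move.

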